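# Put the microscope objectives away in their cases

### The arm

A 6-joint arm with a two-finger parallel gripper is mounted at the origin on the work surface. World frame = base frame: x ahead of the robot, y to its left, z up, the work surface at z = 0. Lengths are in mm, angles in rad, forces in N, time in s.
With the tool pointing down it reaches from about 350 to 850 mm from the base axis. Payload 8.1 kg.
Tool frame: the origin (TCP) lies on the centre line of the jaws, within the pads' length; the fingertips stand 22 mm ahead of it and the grasp point (between the pads) lies 3 mm ahead of it; z points along the fingers, y is the direction in which the jaws open and shut (so a half turn about z gives the same grasp; the last joint's range is limited). The gripper opens to 93 mm and grips with 3 to 60 N. Pads are 15 mm wide; open, the fingers measure 128 mm over their backs; the gripper's body (75 mm by 188 mm) begins 65 mm behind the grasp point.
Start: joints at [-1.327, 0.13, 1.488, -0, 1.523, -0.085], TCP at [193.765, -567.856, 240.635] pointing down, gripper open.
Joint ranges: [-2.96, 2.96], [-0.89, 2.26], [0.02, 2.5], [-1.34, 4.48], [0, 2.73], [-2.66, 2.66]. Speed limits (rad/s): [2.39, 2.39, 2.79, 3.14, 3.14, 3.14].

### API

Orientations are given as a unit quaternion [x, y, z, w].
In Python, from rig import ctrl gives the robot as it stands. The module is installed in compiled form; this text tells all that it offers.
- The arm moves only by the tool arm_command, never from a script. Its argument "moves" is a list that holds one entry, the list of rows, each a list of 5 numbers: the shift along the tool's x, y, z in m, then the turn about the tool's z in degrees, then the opening, from 0 (shut) to 1 (fully open). In form: [[[dx, dy, dz, spin, gripper], ...]]. A call has 1 to 20 rows; each row is the pose to reach, as a shift and turn from the pose commanded when the call began, along the tool's axes at that moment; what a row does not reach only later rows make up. A row lasts 1/10 s, in which the tool goes at most 50 mm and 8.59 degrees, less where a joint would pass 70% of its speed; a pose out of reach is approached as far as the arm can. A call with a gripper value outside its range is refused whole. The fingers move at their own pace and stop on an object; "force" is the grip in N (left out, the last holds). Time passes only in rows, so rows that repeat a pose let the fingers close. It gives the time, the measured TCP pose, the force and the opening at its end, in the units of the state.
- ctrl.read_state(): the state, without advancing time (a new reading comes with each control period).
- ctrl.snapshot(name): name is "side" or "top"; returns a dict with "color" (400x640x3 uint8, red, green, blue), "mtx" (3x3 intrinsics, pixels), "camera_from_world" (4x4, takes a point from world to camera coordinates). Camera axes: x right, y up, looking along -z (the intrinsics and any distortion apply to the point x, -y, -z); pixel columns grow to the right and rows downward; lengths in mm; the calibration is good to about 2 mm. A picture is of the moment at which its call begins. There is no depth.
- ctrl.hand_in(): hands the job in, once; it reports no verdict.
The state is a dict: "time": time; "joints": joint angles; "qvel": joint speeds; "tau": joint torques, N m; "tcp_pos": TCP position; "tcp_rot": TCP orientation; "contact_force": force on the tool from outside, world axes, zero at the start; "torque": the same for the moment, N m; "grip_width": opening from 0.0 (shut) to 1.0 (fully open).
Only numpy, scipy, OpenCV 4.12 (cv2) and the standard library are available. Lean on these libraries where they do the work, as an engineer would, in place of code of your own. Each camera call takes 0.05 s, during which the arm holds its last target.

### The job

Put the four microscope objectives away: stand each one upright, lens up, flat on the floor of the storage-case base of the same colour as its ring, in any order. Do not tip them over or drop them, set them down gently, and leave the two black eyepieces where they stand.

Things in the scene. Friction and masses are not known exactly. Their poses are not given: they have to be found in the camera images.
- obj_red_center (a point): Microscope objective with a red ring (the shortest of the four), loose, 95 to 235 g, standing upright on the bench on its thread, lens up. 52 mm tall in all: thread 27 mm across at the bottom 6 mm, ivory straight round barrel 30 mm across from 6 to 36 mm up (hold it here), red ring with a sloping shoulder from 36 to 44 mm, steel nose 17 mm across above it. The point is at its centre, 26 mm above its underside; z points up its axis.
- obj_yellow_center (a point): Microscope objective with a yellow ring (the second shortest of the four), loose, 95 to 235 g, standing upright on the bench on its thread, lens up. 56 mm tall in all: thread 27 mm across at the bottom 6 mm, ivory straight round barrel 30 mm across from 6 to 40 mm up (hold it here), yellow ring with a sloping shoulder from 40 to 48 mm, steel nose 17 mm across above it. The point is at its centre, 28 mm above its underside; z points up its axis.
- obj_green_center (a point): Microscope objective with a green ring (the second tallest of the four), loose, 95 to 235 g, standing upright on the bench on its thread, lens up. 60 mm tall in all: thread 27 mm across at the bottom 6 mm, ivory straight round barrel 30 mm across from 6 to 44 mm up (hold it here), green ring with a sloping shoulder from 44 to 52 mm, steel nose 17 mm across above it. The point is at its centre, 30 mm above its underside; z points up its axis.
- obj_blue_center (a point): Microscope objective with a blue ring (the tallest of the four), loose, 95 to 235 g, standing upright on the bench on its thread, lens up. 64 mm tall in all: thread 27 mm across at the bottom 6 mm, ivory straight round barrel 30 mm across from 6 to 48 mm up (hold it here), blue ring with a sloping shoulder from 48 to 56 mm, steel nose 17 mm across above it. The point is at its centre, 32 mm above its underside; z points up its axis.
- case_red: Open base of a round storage case, all red (rim a darker shade), fixed on the bench: a shallow dish 62 mm across outside, 56 mm inside, floor 3 mm thick, rim 6 mm high above the bench. Origin at the centre of its underside, at bench height; z up.
- case_yellow: Open base of a round storage case, all yellow (rim a darker shade), fixed on the bench: a shallow dish 62 mm across outside, 56 mm inside, floor 3 mm thick, rim 6 mm high above the bench. Origin at the centre of its underside, at bench height; z up.
- case_green: Open base of a round storage case, all green (rim a darker shade), fixed on the bench: a shallow dish 62 mm across outside, 56 mm inside, floor 3 mm thick, rim 6 mm high above the bench. Origin at the centre of its underside, at bench height; z up.
- case_blue: Open base of a round storage case, all blue (rim a darker shade), fixed on the bench: a shallow dish 62 mm across outside, 56 mm inside, floor 3 mm thick, rim 6 mm high above the bench. Origin at the centre of its underside, at bench height; z up.
- eyepiece_a_center (a point): Black eyepiece, not an objective, loose, 110 g, standing on its broad eye end: 37 mm across up to 20 mm, then a tube 23 mm across up to 48 mm. To be left alone. The point is at its centre, 24 mm above the bench; z up.
- eyepiece_b_center (a point): Black eyepiece, not an objective, loose, 110 g, standing on its broad eye end: 37 mm across up to 20 mm, then a tube 23 mm across up to 48 mm. To be left alone. The point is at its centre, 24 mm above the bench; z up.
Not all that is in view belongs to the job. Of the things shaped like the case_yellow, the yellow one is meant.

How it is judged:
By the outcome, as a careful person would: the job done as asked, in the order asked, and still so for the second after the job is handed in, with the robot touching nothing.
It also fails if it takes over 102 s, if anything falls off the work surface, if the arm or the gripper's body presses on something with over 40 N, if the wrist force passes 120 N, or if a joint passes its speed limit or range.

## Working session

There is one attempt and no reset: what is moved stays moved. The work goes in short steps, Python scripts to look and compute and a tool call to move; the robot and the scene stay as the last step left them, time stands still between calls to the robot, and variables do not carry over. Pictures are saved under pics/ and viewed, and the job is handed in when it is done.

Besides the shell and the picture viewer there is one more tool, called after "Request:" in YAML: its name, and indented under it one key for each argument. arm_command: Moves the arm, as the interface text tells. Its arguments: {"type":"object","properties":{"moves":{"type":"array","items":{"type":"array","items":{"type":"array","items":{"type":"number"}}}},"force":{"type":"number"}},"required":["moves"]}

```bash
mkdir -p pics; python3 - <<'E'
from rig import ctrl
import cv2,numpy as np
np.set_printoptions(precision=4,suppress=True)
for n in("top","side"):
    s=ctrl.snapshot(n);cv2.imwrite(f"pics/{n}0.png",s["color"][:,:,::-1]);print(s.keys(),s["mtx"],s["camera_from_world"])
print(ctrl.read_state())
E
```

```text
dict_keys(['color', 'mtx', 'camera_from_world']) [[417.2848   0.     318.9401]
 [  0.     417.2848 194.8065]
 [  0.       0.       1.    ]] [[   -0.025     -0.9997    -0.0044     8.1798]
 [    0.9906    -0.0254     0.1346  -551.6508]
 [   -0.1347    -0.001      0.9909 -1201.7853]
 [    0.         0.         0.         1.    ]]
dict_keys(['color', 'mtx', 'camera_from_world']) [[413.0872   0.     319.5302]
 [  0.     413.0872 200.1626]
 [  0.       0.       1.    ]] [[  -0.9414   -0.3369   -0.0189  518.3203]
 [   0.2331   -0.6897    0.6856 -161.809 ]
 [  -0.244     0.641     0.7277 -866.6992]
 [   0.        0.        0.        1.    ]]
{'time': 0.1, 'joints': array([-1.3274,  0.1311,  1.4892, -0.    ,  1.523 , -0.0854]), 'qvel': array([-0.0001, -0.0014, -0.0005, -0.002 , -0.0001, -0.0011]), 'tau': array([  0.0005, -56.1342, -49.3094,   0.077 ,   0.0291,  -0.0001]), 'tcp_pos': array([ 193.6531, -567.3804,  239.7007]), 'tcp_rot': array([ 0.9865,  0.1637, -0.0001, -0.0008]), 'contact_force': array([ 0.0517,  0.1495, -0.7396]), 'torque': array([-0.0095,  0.007 , -0.0106]), 'grip_width': 1.0004758814435415}
```

View pics/top0.png

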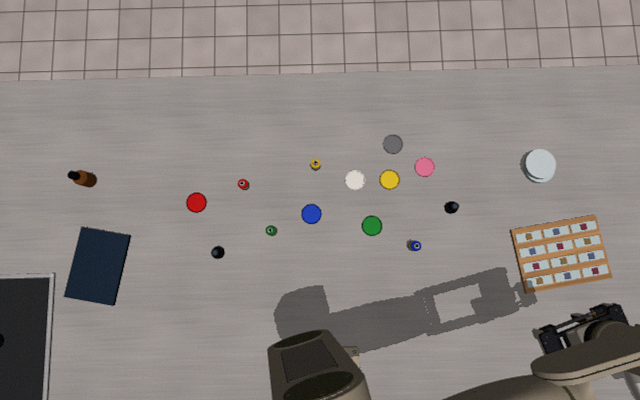

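View pics/side0.png

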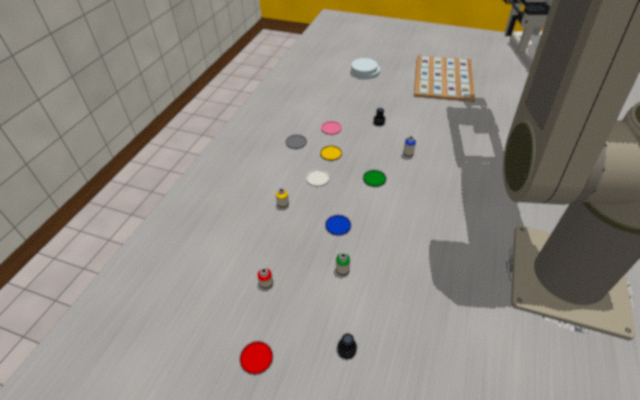

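The top view shows seven dishes: red (196,202), blue (311,214), white (355,180), yellow (389,180), grey (393,144), pink (425,167) and green (372,226). The objectives are red (243,184), yellow (315,164), green (271,230) and blue (415,245). The eyepieces are at (218,252) and (452,207). For the yellow case, only (389,180) is yellow. White, grey and pink are decoys. I'll confirm this in a crop and measure.

```bash
cat > h.py <<'E'
import cv2,numpy as np
from rig import ctrl
np.set_printoptions(precision=1,suppress=True)
HUE={'red':[(0,8),(172,180)],'yellow':[(18,32)],'green':[(50,75)],'blue':[(108,128)]}
H={'red':52,'yellow':56,'green':60,'blue':64}
def ray(s,uv,z):
    T=s["camera_from_world"];R=T[:3,:3];c=-R.T@T[:3,3]
    K=s["mtx"];d=np.array([(uv[0]-K[0,2])/K[0,0],-(uv[1]-K[1,2])/K[1,1],-1.]);d=R.T@d
    return c+d*(z-c[2])/d[2]
def proj(s,p):
    T=s["camera_from_world"];q=T[:3,:3]@np.array(p)+T[:3,3];K=s["mtx"]
    return np.array([K[0,2]+K[0,0]*q[0]/-q[2],K[1,2]-K[1,1]*q[1]/-q[2]])
def blobs(img,col,smin=110):
    h=cv2.cvtColor(img,cv2.COLOR_RGB2HSV);m=np.zeros(h.shape[:2],np.uint8)
    for a,b in HUE[col]: m|=cv2.inRange(h,(a,smin,40),(b,255,255))
    n,l,st,c=cv2.connectedComponentsWithStats(m)
    return [(c[i],st[i]) for i in range(1,n) if st[i][4]>=8]
E
python3 - <<'E'
from h import *
S={n:ctrl.snapshot(n) for n in("top","side")}
for n,s in S.items():
  for c in HUE:
    for ce,st in blobs(s["color"],c):
        if st[4]>3000 : continue
        z=5 if st[4]>110 else H[c]-12
        p=ray(s,ce,z); print(n,c,ce,st[2:],"z",z,p[:2], 'r',np.hypot(*p[:2]))
im=S["top"]["color"][120:270,170:470,::-1]
cv2.imwrite("pics/crop1.png",cv2.resize(im,(800,400),interpolation=cv2.INTER_CUBIC))
E
```

```text
top red [422.2 160.9] [ 6  7 19] z 40 [ 645.8 -317.3] r 719.5351228875409
top red [425.2 168.4] [19 19 99] z 40 [ 622.8 -324.8] r 702.4013015597684
top red [242.6 183.6] [10 10 62] z 40 [590.8 220.4] r 630.5718183696396
top red [195.9 202.2] [ 21  20 304] z 5 [542.9 369.2] r 656.5256261385346
top red [583.3 226.4] [ 6  6 23] z 40 [ 438.2 -776.4] r 891.4933814840995
top red [559.5 245.8] [ 6  5 20] z 40 [ 383.9 -701. ] r 799.2479961434598
top red [535.7 266. ] [ 6  5 21] z 40 [ 327.6 -626.6] r 707.0571309176278
top red [594.9 270.4] [ 6  6 17] z 40 [ 311.2 -795.9] r 854.561253064335
top yellow [315.2 163.3] [10 11 65] z 44 [646.    3.1] r 645.9907067306278
top yellow [389.2 179.1] [ 19  19 301] z 5 [ 599.  -221.8] r 638.79591649069
top yellow [528.3 236.3] [ 6  6 25] z 44 [ 413.5 -611.3] r 738.0607069329801
top yellow [587. 241.] [ 7  5 23] z 44 [ 395.8 -780. ] r 874.6941633267846
top yellow [563.2 260.6] [ 6  6 25] z 44 [ 341.3 -705.1] r 783.3679005914761
top yellow [539.1 280.6] [ 6  6 24] z 44 [ 286.6 -630.5] r 692.6018814089608
top green [371.6 225.6] [ 20  20 301] z 5 [ 458.5 -16
[... 2001 characters left out ...]
side yellow [522.6   7.6] [ 6  9 37] z 44 [  127.6 -1292.8] r 1299.1069416219036
side yellow [517.3  25.9] [12 13 95] z 44 [  142.7 -1109.9] r 1119.0339184876595
side yellow [542.1  28.3] [3 4 9] z 44 [   54.3 -1115. ] r 1116.3677240760499
side yellow [330.7 152.6] [ 22  15 248] z 5 [ 596.4 -220.1] r 635.6866965347459
side yellow [281.6 194.9] [12 10 77] z 44 [643.    8.3] r 643.0455867401671
side green [374.2 177.9] [ 22  15 264] z 5 [ 456.3 -159.6] r 483.39373791617163
side green [342.4 261.2] [12 10 67] z 48 [447.5 145.9] r 470.7049964882534
side blue [409.7 142.1] [ 9  7 41] z 52 [ 392.6 -274.7] r 479.1661952524162
side blue [337.8 224.7] [ 25  20 382] z 5 [497.  22.] r 497.5292457867725
```

View pics/crop1.png

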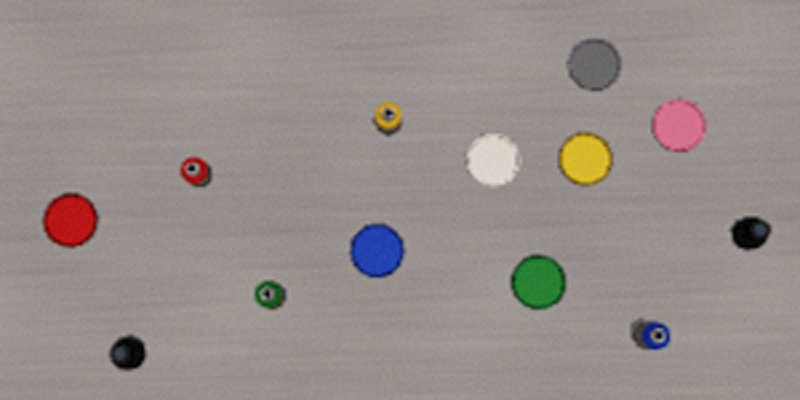

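The crop confirms a single all-yellow dish at (389,180), and both views agree on the cases to about 2 mm. The objectives match in position and ring colour.

Estimates in mm:

| Colour | Objective | Case |
|---|---|---|
| Red | (590,221) | (542,370) |
| Yellow | (645,4) | (598,-221) |
| Green | (448,138) | (457,-161) |
| Blue | (394,-278) | (498,21) |

I'll start with blue.

```bash
cat >> h.py <<'E'
from scipy.spatial.transform import Rotation as Ro
def d(*ts):
    s=ctrl.read_state();R=Ro.from_quat(s["tcp_rot"]).as_matrix()
    a=np.degrees(np.arctan2(R[1,0],R[0,0]))
    print("t %.1f"%s["time"],s["tcp_pos"],"f",s["contact_force"],"w %.3f"%s["grip_width"],"xang %.2f tilt %.2f"%(a,np.degrees(np.arccos(-R[2,2]))))
    for t in ts: print(t,"->",np.round(R.T@(np.array(t)-s["tcp_pos"])/1000,4))
E
python3 -c "
from h import *
d((394,-278,150),(394,-278,40))"
```

```text
t 0.2 [ 193.7 -567.5  240. ] f [-0.9  0.1  0.4] w 1.003 xang 18.84 tilt 0.07
(394, -278, 150) -> [ 0.3 -0.2  0.1]
(394, -278, 40) -> [ 0.3 -0.2  0.2]
```

```bash
sed -i 's/print(t,"->",np.round(R.T@(np.array(t)-s\["tcp_pos"\])\/1000,4))/print(t,"->","%.4f %.4f %.4f"%tuple(R.T@(np.array(t)-s["tcp_pos"])\/1000))/' h.py
python3 -c "
from h import *
d((394,-278,150),(394,-278,40))"
```

```text
t 0.2 [ 193.7 -567.5  240. ] f [-0.9  0.1  0.4] w 1.003 xang 18.84 tilt 0.07
(394, -278, 150) -> 0.2831 -0.2092 0.0902
(394, -278, 40) -> 0.2831 -0.2091 0.2002
```

Request:
arm_command:
  moves:
    - [[0.014,-0.01,0.0,0,1],[0.035,-0.026,0.005,0,1],[0.06,-0.044,0.01,0,1],[0.085,-0.063,0.02,0,1],[0.11,-0.081,0.03,0,1],[0.135,-0.1,0.04,0,1],[0.16,-0.118,0.05,0,1],[0.185,-0.137,0.06,0,1],[0.21,-0.155,0.07,0,0.8],[0.235,-0.174,0.08,0,0.8],[0.258,-0.191,0.09,0,0.8],[0.274,-0.203,0.09,0,0.8],[0.283,-0.209,0.09,0,0.8],[0.283,-0.209,0.09,0,0.8],[0.283,-0.209,0.09,0,0.8]]
  force: 20

```text
time: 1.7
tcp_pos: [394.1, -279.0, 151.0]
tcp_rot: [0.986, 0.164, 0.0, 0.0]
contact_force: [-0.3, -0.2, -0.6]
grip_width: 0.8
```

```bash
python3 -c "
from h import *
d((394,-278,150),(394,-278,40))
s=ctrl.snapshot('side');cv2.imwrite('pics/s1.png',cv2.resize(s['color'][60:220,300:560,::-1],None,fx=3,fy=3))
s=ctrl.snapshot('top');cv2.imwrite('pics/t1.png',cv2.resize(s['color'][150:300,320:520,::-1],None,fx=3,fy=3))"
```

```text
t 1.7 [ 394.1 -279.   151. ] f [-0.3 -0.2 -0.6] w 0.800 xang 18.87 tilt 0.04
(394, -278, 150) -> 0.0002 -0.0009 0.0010
(394, -278, 40) -> 0.0002 -0.0010 0.1110
```

View pics/s1.png

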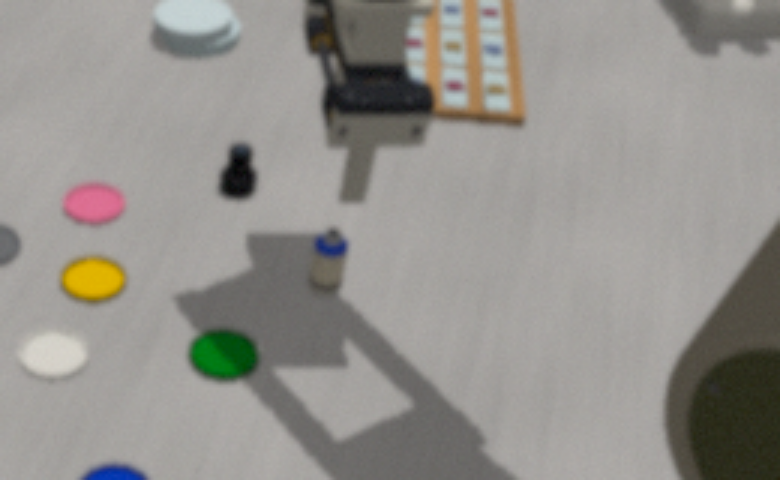

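The side crop shows the open gripper upright above the blue objective (crop 330,255), with free space around it. I'll go down and grip.

Request:
arm_command:
  moves:
    - [[0,-0.001,0.02,0,0.8],[0,-0.001,0.04,0,0.8],[0,-0.001,0.06,0,0.8],[0,-0.001,0.08,0,0.8],[0,-0.001,0.095,0,0.8],[0,-0.001,0.105,0,0.8],[0,-0.001,0.111,0,0.8],[0,-0.001,0.111,0,0.7],[0,-0.001,0.111,0,0.6],[0,-0.001,0.111,0,0.5],[0,-0.001,0.111,0,0.42],[0,-0.001,0.111,0,0.38],[0,-0.001,0.111,0,0.34],[0,-0.001,0.111,0,0.3],[0,-0.001,0.111,0,0.2],[0,-0.001,0.111,0,0.1],[0,-0.001,0.111,0,0],[0,-0.001,0.111,0,0],[0,-0.001,0.111,0,0]]
  force: 20

```text
time: 3.7
tcp_pos: [394.1, -278.1, 40.0]
tcp_rot: [0.987, 0.164, 0.0, 0.0]
contact_force: [1.1, -1.2, 4.3]
grip_width: 0.321
```

```bash
python3 -c "
from h import *
d((394,-278,140),(498,21,150),(498,21,43))
s=ctrl.snapshot('side');cv2.imwrite('pics/s2.png',cv2.resize(s['color'][60:220,300:560,::-1],None,fx=3,fy=3))"
```

```text
t 3.7 [ 394.1 -278.1   40. ] f [ 1.1 -1.2  4.3] w 0.321 xang 18.84 tilt 0.05
(394, -278, 140) -> -0.0001 -0.0000 -0.1000
(498, 21, 150) -> 0.1949 -0.2494 -0.1101
(498, 21, 43) -> 0.1949 -0.2495 -0.0031
```

View pics/s2.png

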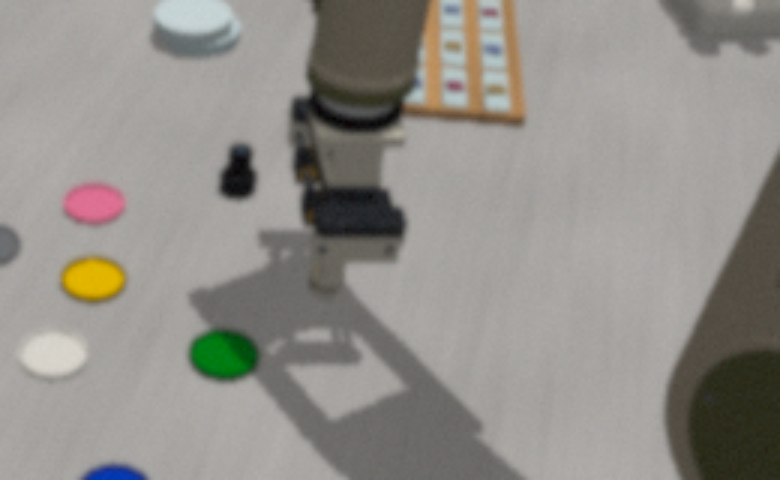

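The grip width is 29.9 mm, which matches the 30 mm barrel. Now I'll lift and carry it.

Request:
arm_command:
  moves:
    - [[0,0,-0.005,0,0],[0,0,-0.015,0,0],[0,0,-0.03,0,0],[0,0,-0.05,0,0],[0,0,-0.07,0,0],[0,0,-0.09,0,0],[0.004,-0.005,-0.105,0,0],[0.014,-0.018,-0.11,0,0],[0.03,-0.038,-0.11,0,0],[0.048,-0.061,-0.11,0,0],[0.066,-0.084,-0.11,0,0],[0.084,-0.108,-0.11,0,0],[0.102,-0.131,-0.11,0,0],[0.12,-0.154,-0.11,0,0],[0.138,-0.177,-0.11,0,0],[0.156,-0.2,-0.11,0,0],[0.172,-0.22,-0.11,0,0],[0.184,-0.235,-0.11,0,0],[0.192,-0.245,-0.11,0,0],[0.195,-0.2495,-0.11,0,0]]
  force: 20

```text
time: 5.75
tcp_pos: [497.7, 22.3, 149.7]
tcp_rot: [0.986, 0.164, -0.0, -0.0]
contact_force: [0.1, 0.2, -1.7]
grip_width: 0.316
```

Request:
arm_command:
  moves:
    - [[0,0,0,0,0],[0,0,0,0,0]]

```text
time: 5.95
tcp_pos: [497.5, 20.8, 149.6]
tcp_rot: [0.987, 0.164, -0.0, 0.0]
contact_force: [-0.4, -0.4, -1.0]
grip_width: 0.314
```

```bash
python3 -c "
from h import *
d((498,21,150),(498,21,60),(498,21,43))
s=ctrl.snapshot('side');cv2.imwrite('pics/s3.png',cv2.resize(s['color'][100:280,240:480,::-1],None,fx=3,fy=3))"
```

```text
t 6.0 [497.5  20.8 149.6] f [-0.4 -0.4 -1. ] w 0.314 xang 18.82 tilt 0.03
(498, 21, 150) -> 0.0005 -0.0001 -0.0004
(498, 21, 60) -> 0.0006 -0.0001 0.0896
(498, 21, 43) -> 0.0006 -0.0001 0.1066
```

View pics/s3.png

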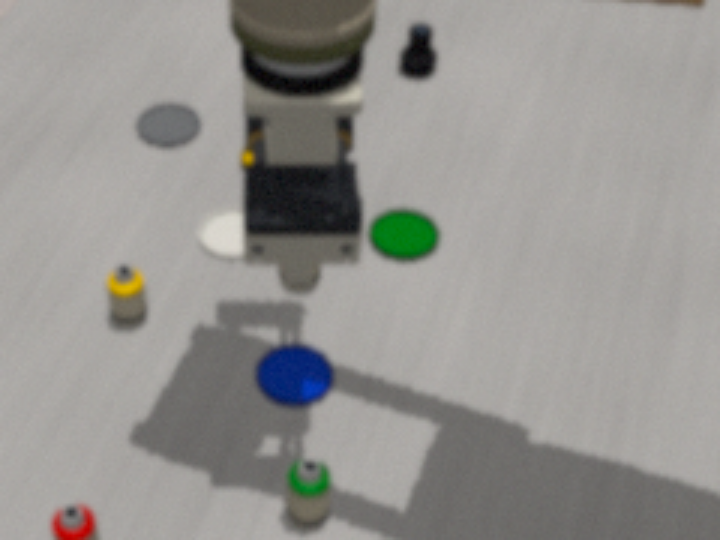

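The objective is held and hanging over the blue dish (crop 295,375). I'll lower it and finish at about 10 mm/s.

Request:
arm_command:
  moves:
    - [[0,0,0.01,0,0],[0,0,0.025,0,0],[0,0,0.04,0,0],[0,0,0.055,0,0],[0,0,0.07,0,0],[0,0,0.08,0,0],[0,0,0.088,0,0],[0,0,0.094,0,0],[0,0,0.098,0,0],[0,0,0.1,0,0],[0,0,0.102,0,0],[0,0,0.103,0,0],[0,0,0.104,0,0],[0,0,0.1045,0,0],[0,0,0.105,0,0],[0,0,0.1055,0,0],[0,0,0.106,0,0],[0,0,0.106,0,0]]

```text
time: 7.8
tcp_pos: [497.7, 21.4, 43.6]
tcp_rot: [0.987, 0.164, -0.0, -0.0]
contact_force: [0.3, -0.8, -1.1]
grip_width: 0.321
```

```bash
python3 -c "
from h import *
d((498,21,43))"
```

```text
t 7.8 [497.7  21.4  43.6] f [ 0.3 -0.8 -1.1] w 0.321 xang 18.84 tilt 0.01
(498, 21, 43) -> 0.0001 0.0004 0.0006
```

Request:
arm_command:
  moves:
    - [[0,0,0.0005,0,0],[0,0,0.0005,0,0],[0,0,0.001,0,0],[0,0,0.001,0,0]]

```text
time: 8.2
tcp_pos: [497.9, 21.4, 43.0]
tcp_rot: [0.987, 0.164, 0.0, 0.0]
contact_force: [-2.1, -0.3, 4.1]
grip_width: 0.32
```

Request:
arm_command:
  moves:
    - [[0,0,0,0,0]]

```text
time: 8.3
tcp_pos: [497.9, 21.4, 43.0]
tcp_rot: [0.987, 0.164, 0.0, 0.0]
contact_force: [-3.2, -0.4, 4.9]
grip_width: 0.317
```

It's in contact, with about 5 N upward. I'll release it gradually, then rise.

Request:
arm_command:
  moves:
    - [[0,0,0,0,0.33],[0,0,0,0,0.35],[0,0,0,0,0.4],[0,0,0,0,0.48],[0,0,0,0,0.56],[0,0,0,0,0.65],[0,0,0,0,0.7],[0,0,-0.005,0,0.7],[0,0,-0.015,0,0.7],[0,0,-0.03,0,0.7],[0,0,-0.05,0,0.7],[0,0,-0.07,0,0.7],[0,0,-0.09,0,0.7],[0,0,-0.105,0,0.7],[0,0,-0.107,0,0.7],[0,0,-0.107,0,0.7]]

```text
time: 9.9
tcp_pos: [498.1, 21.4, 150.1]
tcp_rot: [0.987, 0.164, 0.001, 0.0]
contact_force: [-0.6, -0.6, 0.1]
grip_width: 0.702
```

```bash
python3 -c "
from h import *
d((448,138,150),(448,138,38))
s=ctrl.snapshot('side');cv2.imwrite('pics/s4.png',cv2.resize(s['color'][100:280,240:480,::-1],None,fx=3,fy=3))"
```

```text
t 9.9 [498.1  21.4 150.1] f [-0.6 -0.6  0.1] w 0.702 xang 18.84 tilt 0.06
(448, 138, 150) -> -0.0097 -0.1266 0.0000
(448, 138, 38) -> -0.0099 -0.1266 0.1120
```

View pics/s4.png

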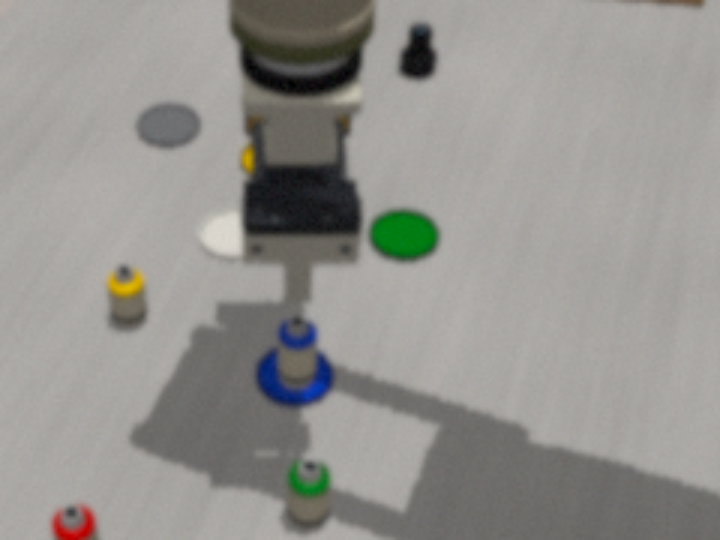

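Blue stands upright, centred in the blue dish (crop 295,370). Next is green. At 0.7 the opening is 65 mm, and the nearest object is far enough away.

Request:
arm_command:
  moves:
    - [[-0.001,-0.008,0,0,0.7],[-0.002,-0.024,0,0,0.7],[-0.004,-0.046,0,0,0.7],[-0.006,-0.07,0,0,0.7],[-0.007,-0.094,0,0,0.7],[-0.009,-0.113,0,0,0.7],[-0.01,-0.1235,0,0,0.7],[-0.01,-0.1265,0.005,0,0.7],[-0.01,-0.1265,0.02,0,0.7],[-0.01,-0.1265,0.04,0,0.7],[-0.01,-0.1265,0.06,0,0.7],[-0.01,-0.1265,0.08,0,0.7],[-0.01,-0.1265,0.097,0,0.7],[-0.01,-0.1265,0.107,0,0.7],[-0.01,-0.1265,0.112,0,0.7],[-0.01,-0.1265,0.112,0,0.7]]

```text
time: 11.55
tcp_pos: [447.1, 137.6, 37.1]
tcp_rot: [0.987, 0.164, -0.001, 0.0]
contact_force: [0.5, 0.9, 0.5]
grip_width: 0.703
```

Request:
arm_command:
  moves:
    - [[0,0,0,0,0.6],[0,0,0,0,0.5],[0,0,0,0,0.42],[0,0,0,0,0.38],[0,0,0,0,0.34],[0,0,0,0,0.3],[0,0,0,0,0.2],[0,0,0,0,0.1],[0,0,0,0,0],[0,0,0,0,0]]
  force: 20

```text
time: 12.55
tcp_pos: [447.6, 138.0, 37.8]
tcp_rot: [0.987, 0.164, 0.0, -0.0]
contact_force: [-0.7, 1.3, 3.6]
grip_width: 0.318
```

```bash
python3 -c "
from h import *
d((448,138,150),(457,-161,150),(457,-161,41))
s=ctrl.snapshot('side');cv2.imwrite('pics/s5.png',cv2.resize(s['color'][130:310,240:480,::-1],None,fx=3,fy=3))"
```

```text
t 12.6 [447.6 138.   37.8] f [-0.7  1.3  3.6] w 0.318 xang 18.84 tilt 0.02
(448, 138, 150) -> 0.0004 0.0001 -0.1122
(457, -161, 150) -> -0.0876 0.2860 -0.1123
(457, -161, 41) -> -0.0876 0.2860 -0.0033
```

View pics/s5.png

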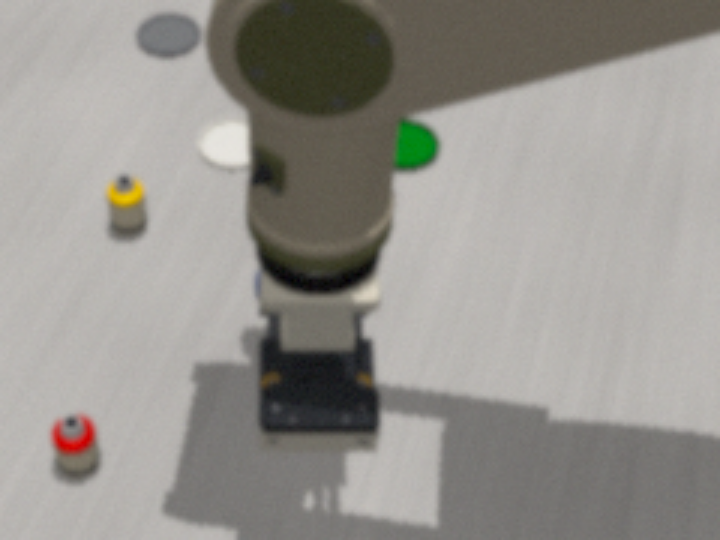

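The grip width is 29.6 mm on green. I'll lift and carry it to the green case.

Request:
arm_command:
  moves:
    - [[0,0,-0.005,0,0],[0,0,-0.015,0,0],[0,0,-0.03,0,0],[0,0,-0.05,0,0],[0,0,-0.07,0,0],[0,0,-0.09,0,0],[-0.002,0.005,-0.107,0,0],[-0.006,0.018,-0.112,0,0],[-0.012,0.038,-0.112,0,0],[-0.02,0.064,-0.112,0,0],[-0.028,0.091,-0.112,0,0],[-0.036,0.118,-0.112,0,0],[-0.044,0.145,-0.112,0,0],[-0.053,0.172,-0.112,0,0],[-0.061,0.199,-0.112,0,0],[-0.069,0.226,-0.112,0,0],[-0.077,0.25,-0.112,0,0],[-0.083,0.27,-0.112,0,0],[-0.0865,0.282,-0.112,0,0],[-0.0876,0.286,-0.112,0,0]]

```text
time: 14.6
tcp_pos: [456.3, -162.4, 149.2]
tcp_rot: [0.987, 0.163, -0.0, -0.0]
contact_force: [-0.2, 0.2, -2.1]
grip_width: 0.319
```

Request:
arm_command:
  moves:
    - [[0,0,0,0,0],[0,0,0,0,0]]

```text
time: 14.8
tcp_pos: [456.8, -160.4, 149.4]
tcp_rot: [0.986, 0.164, -0.0, -0.0]
contact_force: [-0.3, 0.8, -1.5]
grip_width: 0.318
```

```bash
python3 -c "
from h import *
d((457,-161,41))
s=ctrl.snapshot('side');cv2.imwrite('pics/s6.png',cv2.resize(s['color'][60:240,280:520,::-1],None,fx=3,fy=3))"
```

```text
t 14.8 [ 456.8 -160.4  149.4] f [-0.3  0.8 -1.5] w 0.318 xang 18.86 tilt 0.04
(457, -161, 41) -> 0.0000 0.0007 0.1084
```

View pics/s6.png

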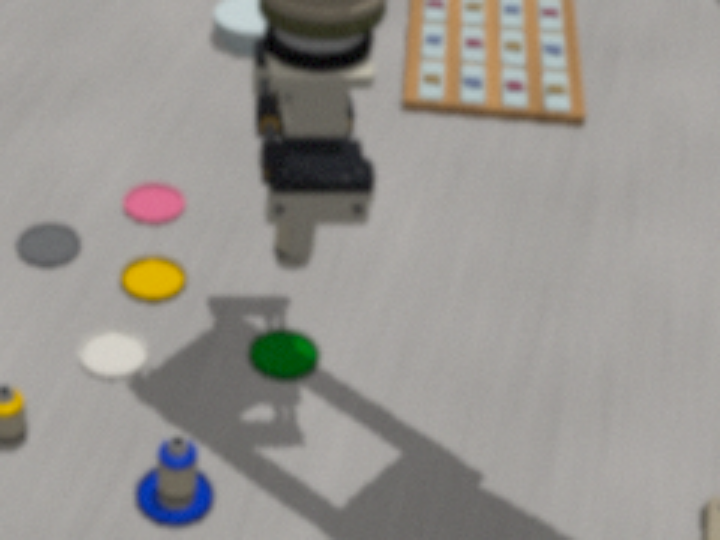

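Green is held over the green dish (crop 283,353), and blue is still upright. I'll lower it.

Request:
arm_command:
  moves:
    - [[0,0,0.01,0,0],[0,0,0.025,0,0],[0,0,0.04,0,0],[0,0,0.055,0,0],[0,0,0.07,0,0],[0,0,0.08,0,0],[0,0,0.088,0,0],[0,0,0.094,0,0],[0,0,0.099,0,0],[0,0,0.102,0,0],[0,0,0.104,0,0],[0,0,0.105,0,0],[0,0,0.106,0,0],[0,0,0.1065,0,0],[0,0,0.107,0,0],[0,0,0.1075,0,0],[0,0,0.108,0,0],[0,0,0.1085,0,0],[0,0,0.1085,0,0]]

```text
time: 16.75
tcp_pos: [456.9, -161.1, 41.1]
tcp_rot: [0.987, 0.164, -0.0, -0.0]
contact_force: [0.4, -0.2, -1.2]
grip_width: 0.32
```

Request:
arm_command:
  moves:
    - [[0,0,0,0,0]]

```text
time: 16.85
tcp_pos: [456.9, -161.1, 41.1]
tcp_rot: [0.987, 0.164, -0.0, -0.0]
contact_force: [-0.7, 0.0, -0.8]
grip_width: 0.321
```

Request:
arm_command:
  moves:
    - [[0,0,0.0005,0,0],[0,0,0.0005,0,0]]

```text
time: 17.05
tcp_pos: [457.0, -161.1, 40.8]
tcp_rot: [0.987, 0.164, 0.0, 0.0]
contact_force: [-1.3, 0.4, 1.2]
grip_width: 0.319
```

Request:
arm_command:
  moves:
    - [[0,0,0,0,0]]

```text
time: 17.15
tcp_pos: [457.0, -161.1, 40.8]
tcp_rot: [0.987, 0.164, 0.0, 0.0]
contact_force: [-1.4, 0.1, 1.0]
grip_width: 0.317
```

Contact: the force changed from -1 N to +1 N. I'll release and rise.

Request:
arm_command:
  moves:
    - [[0,0,0,0,0.33],[0,0,0,0,0.35],[0,0,0,0,0.4],[0,0,0,0,0.48],[0,0,0,0,0.56],[0,0,0,0,0.65],[0,0,0,0,0.7],[0,0,-0.005,0,0.7],[0,0,-0.015,0,0.7],[0,0,-0.03,0,0.7],[0,0,-0.05,0,0.7],[0,0,-0.07,0,0.7],[0,0,-0.09,0,0.7],[0,0,-0.105,0,0.7],[0,0,-0.109,0,0.7],[0,0,-0.109,0,0.7]]

```text
time: 18.75
tcp_pos: [457.4, -161.3, 150.4]
tcp_rot: [0.987, 0.164, 0.001, 0.0]
contact_force: [-0.0, -0.3, -1.0]
grip_width: 0.7
```

```bash
python3 -c "
from h import *
d((645,4,150),(645,4,36))
s=ctrl.snapshot('side');cv2.imwrite('pics/s7.png',cv2.resize(s['color'][60:240,280:520,::-1],None,fx=3,fy=3))"
```

```text
t 18.8 [ 457.4 -161.3  150.4] f [-0.  -0.3 -1. ] w 0.700 xang 18.84 tilt 0.09
(645, 4, 150) -> 0.2310 -0.0959 0.0006
(645, 4, 36) -> 0.2308 -0.0960 0.1146
```

View pics/s7.png

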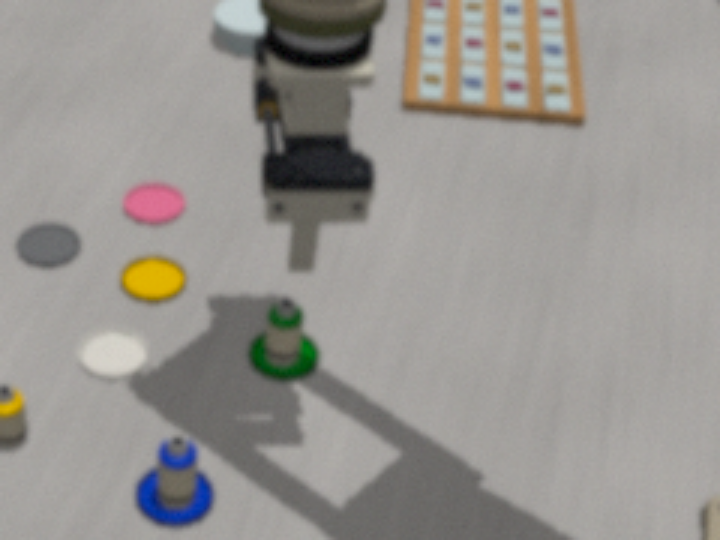

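Green stands upright in the green dish (crop 283,350). Next is yellow.

Request:
arm_command:
  moves:
    - [[0.01,-0.004,0,0,0.7],[0.029,-0.012,0,0,0.7],[0.053,-0.022,0,0,0.7],[0.078,-0.032,0,0,0.7],[0.103,-0.043,0,0,0.7],[0.128,-0.053,0,0,0.7],[0.153,-0.064,0,0,0.7],[0.178,-0.074,0,0,0.7],[0.202,-0.084,0,0,0.7],[0.22,-0.091,0,0,0.7],[0.229,-0.095,0,0,0.7],[0.231,-0.096,0,0,0.7],[0.231,-0.096,0,0,0.7],[0.231,-0.096,0,0,0.7]]

```text
time: 20.2
tcp_pos: [644.0, 3.8, 149.3]
tcp_rot: [0.987, 0.163, -0.0, 0.0]
contact_force: [-0.9, 0.8, -0.0]
grip_width: 0.704
```

```bash
python3 -c "
from h import *
d((645,4,36))"
```

```text
t 20.2 [644.    3.8 149.3] f [-0.9  0.8 -0. ] w 0.704 xang 18.81 tilt 0.04
(645, 4, 36) -> 0.0011 0.0002 0.1133
```

Request:
arm_command:
  moves:
    - [[0.001,0,0.01,0,0.7],[0.001,0,0.03,0,0.7],[0.001,0,0.05,0,0.7],[0.001,0,0.07,0,0.7],[0.001,0,0.09,0,0.7],[0.001,0,0.105,0,0.7],[0.001,0,0.113,0,0.7],[0.001,0,0.113,0,0.6],[0.001,0,0.113,0,0.5],[0.001,0,0.113,0,0.42],[0.001,0,0.113,0,0.38],[0.001,0,0.113,0,0.34],[0.001,0,0.113,0,0.3],[0.001,0,0.113,0,0.2],[0.001,0,0.113,0,0.1],[0.001,0,0.113,0,0],[0.001,0,0.113,0,0]]
  force: 20

```text
time: 21.9
tcp_pos: [646.2, 4.4, 37.4]
tcp_rot: [0.987, 0.164, 0.001, 0.0]
contact_force: [0.1, -2.6, 6.0]
grip_width: 0.319
```

```bash
python3 -c "
from h import *
d((598,-221,150),(598,-221,39))
s=ctrl.snapshot('side');cv2.imwrite('pics/s8.png',cv2.resize(s['color'][60:240,210:450,::-1],None,fx=3,fy=3))"
```

```text
t 21.9 [646.2   4.4  37.4] f [ 0.1 -2.6  6. ] w 0.319 xang 18.83 tilt 0.09
(598, -221, 150) -> -0.1182 0.1979 -0.1126
(598, -221, 39) -> -0.1184 0.1978 -0.0016
```

View pics/s8.png

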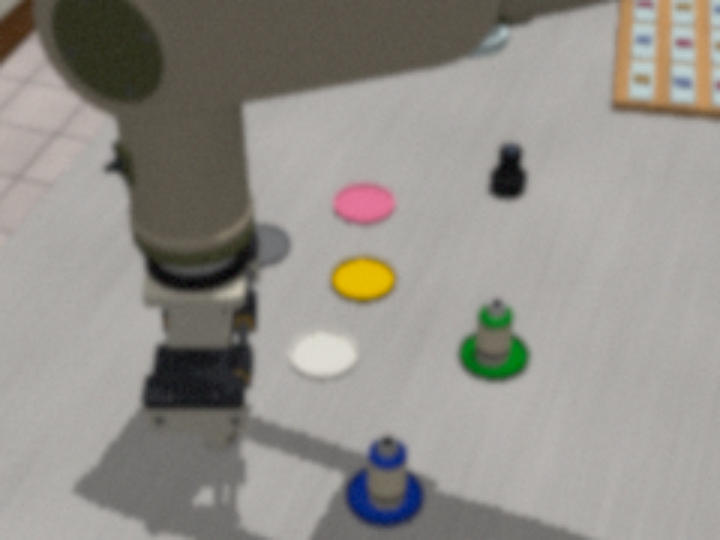

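It's gripped at TCP z 37.4 with a width of 29.7 mm, so it should touch down at about 40.4.

Request:
arm_command:
  moves:
    - [[0,0,-0.005,0,0],[0,0,-0.015,0,0],[0,0,-0.03,0,0],[0,0,-0.05,0,0],[0,0,-0.07,0,0],[0,0,-0.09,0,0],[-0.003,0.005,-0.107,0,0],[-0.01,0.017,-0.112,0,0],[-0.02,0.033,-0.112,0,0],[-0.032,0.053,-0.112,0,0],[-0.044,0.074,-0.112,0,0],[-0.057,0.095,-0.112,0,0],[-0.07,0.117,-0.112,0,0],[-0.083,0.139,-0.112,0,0],[-0.095,0.159,-0.112,0,0],[-0.106,0.177,-0.112,0,0],[-0.114,0.19,-0.112,0,0],[-0.118,0.197,-0.112,0,0],[-0.118,0.198,-0.112,0,0],[-0.118,0.198,-0.112,0,0]]

```text
time: 23.95
tcp_pos: [597.6, -220.6, 148.3]
tcp_rot: [0.987, 0.164, -0.0, -0.0]
contact_force: [-0.0, 0.0, -1.5]
grip_width: 0.316
```

Request:
arm_command:
  moves:
    - [[0,0,0,0,0]]

```text
time: 24.05
tcp_pos: [597.9, -219.9, 148.5]
tcp_rot: [0.986, 0.164, -0.0, -0.0]
contact_force: [0.4, 0.3, -0.3]
grip_width: 0.32
```

```bash
python3 -c "
from h import *
d((598,-221,40.4))
s=ctrl.snapshot('side');cv2.imwrite('pics/s9.png',cv2.resize(s['color'][60:240,210:450,::-1],None,fx=3,fy=3))"
```

```text
t 24.1 [ 597.9 -219.9  148.5] f [ 0.4  0.3 -0.3] w 0.320 xang 18.89 tilt 0.02
(598, -221, 40.4) -> -0.0003 0.0011 0.1081
```

View pics/s9.png

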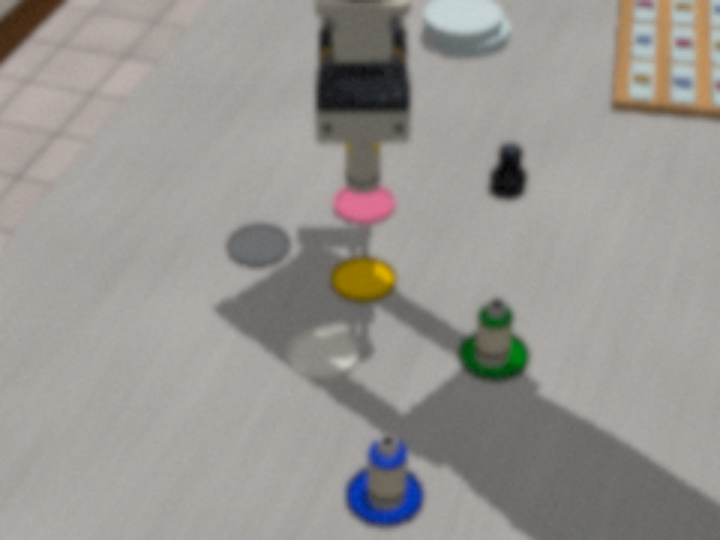

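Yellow is held over the yellow dish (crop 363,280). I'll lower it.

Request:
arm_command:
  moves:
    - [[0,0.001,0.01,0,0],[0,0.001,0.025,0,0],[0,0.001,0.04,0,0],[0,0.001,0.055,0,0],[0,0.001,0.07,0,0],[0,0.001,0.08,0,0],[0,0.001,0.088,0,0],[0,0.001,0.094,0,0],[0,0.001,0.098,0,0],[0,0.001,0.101,0,0],[0,0.001,0.103,0,0],[0,0.001,0.104,0,0],[0,0.001,0.105,0,0],[0,0.001,0.1055,0,0],[0,0.001,0.106,0,0],[0,0.001,0.1065,0,0],[0,0.001,0.107,0,0],[0,0.001,0.1075,0,0],[0,0.001,0.1075,0,0]]

```text
time: 26.0
tcp_pos: [598.0, -221.7, 41.0]
tcp_rot: [0.987, 0.164, -0.0, -0.0]
contact_force: [0.4, -0.1, -1.0]
grip_width: 0.319
```

Request:
arm_command:
  moves:
    - [[0,0,0,0,0]]

```text
time: 26.1
tcp_pos: [598.1, -221.7, 41.1]
tcp_rot: [0.987, 0.164, -0.0, -0.0]
contact_force: [-0.1, 0.1, -1.5]
grip_width: 0.321
```

Request:
arm_command:
  moves:
    - [[0,0,0.0005,0,0],[0,0,0.0005,0,0],[0,0,0.001,0,0],[0,0,0.001,0,0]]

```text
time: 26.5
tcp_pos: [598.1, -221.8, 40.4]
tcp_rot: [0.987, 0.164, 0.0, 0.0]
contact_force: [-1.8, 1.1, 2.1]
grip_width: 0.315
```

Request:
arm_command:
  moves:
    - [[0,0,0,0,0]]

```text
time: 26.6
tcp_pos: [598.1, -221.8, 40.4]
tcp_rot: [0.987, 0.164, 0.0, 0.0]
contact_force: [-1.5, 1.3, 1.9]
grip_width: 0.318
```

Contact at 40.4, as predicted. I'll release.

Request:
arm_command:
  moves:
    - [[0,0,0,0,0.33],[0,0,0,0,0.35],[0,0,0,0,0.4],[0,0,0,0,0.48],[0,0,0,0,0.56],[0,0,0,0,0.65],[0,0,0,0,0.7],[0,0,-0.005,0,0.7],[0,0,-0.015,0,0.7],[0,0,-0.03,0,0.7],[0,0,-0.05,0,0.7],[0,0,-0.07,0,0.7],[0,0,-0.09,0,0.7],[0,0,-0.105,0,0.7],[0,0,-0.11,0,0.7],[0,0,-0.11,0,0.7]]

```text
time: 28.2
tcp_pos: [598.7, -222.1, 151.6]
tcp_rot: [0.987, 0.164, 0.001, 0.001]
contact_force: [0.1, -0.4, -0.5]
grip_width: 0.701
```

```bash
python3 -c "
from h import *
d((590,221,150),(590,221,34))
s=ctrl.snapshot('side');cv2.imwrite('pics/s10.png',cv2.resize(s['color'][60:240,210:450,::-1],None,fx=3,fy=3))"
```

```text
t 28.2 [ 598.7 -222.1  151.6] f [ 0.1 -0.4 -0.5] w 0.701 xang 18.84 tilt 0.13
(590, 221, 150) -> 0.1348 -0.4222 0.0012
(590, 221, 34) -> 0.1346 -0.4223 0.1172
```

View pics/s10.png

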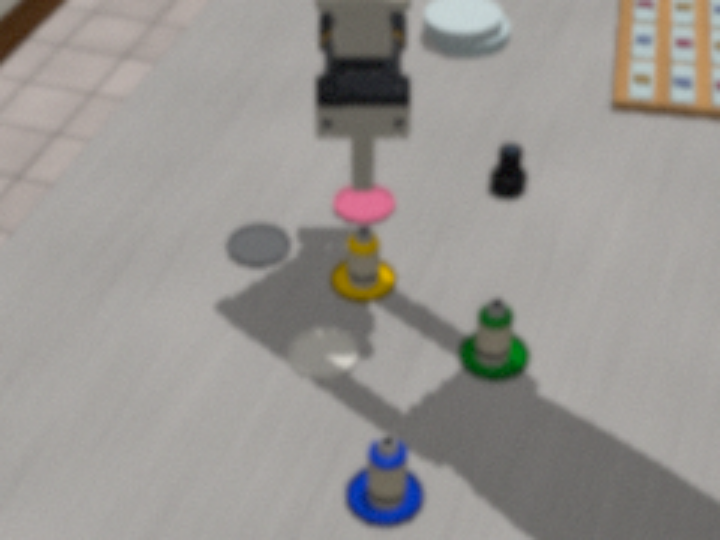

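Yellow stands upright in the yellow dish (crop 363,278). Red is last.

Request:
arm_command:
  moves:
    - [[0.004,-0.012,0,0,0.7],[0.01,-0.032,0,0,0.7],[0.018,-0.057,0,0,0.7],[0.026,-0.083,0,0,0.7],[0.035,-0.11,0,0,0.7],[0.044,-0.138,0,0,0.7],[0.053,-0.166,0,0,0.7],[0.062,-0.194,0,0,0.7],[0.071,-0.222,0,0,0.7],[0.08,-0.25,0,0,0.7],[0.089,-0.278,0,0,0.7],[0.098,-0.306,0,0,0.7],[0.107,-0.334,0,0,0.7],[0.115,-0.36,0,0,0.7],[0.122,-0.383,0,0,0.7],[0.128,-0.402,0,0,0.7],[0.133,-0.416,0,0,0.7],[0.135,-0.422,0,0,0.7],[0.135,-0.422,0,0,0.7],[0.135,-0.422,0,0,0.7]]

```text
time: 30.25
tcp_pos: [589.5, 220.6, 149.8]
tcp_rot: [0.987, 0.164, -0.0, 0.0]
contact_force: [-0.1, -0.4, 0.5]
grip_width: 0.7
```

```bash
python3 -c "
from h import *
d((590,221,34))
s=ctrl.snapshot('side');cv2.imwrite('pics/s11.png',cv2.resize(s['color'][180:390,180:420,::-1],None,fx=2.8,fy=2.8))"
```

```text
t 30.2 [589.5 220.6 149.8] f [-0.1 -0.4  0.5] w 0.700 xang 18.82 tilt 0.04
(590, 221, 34) -> 0.0007 -0.0002 0.1158
```

View pics/s11.png

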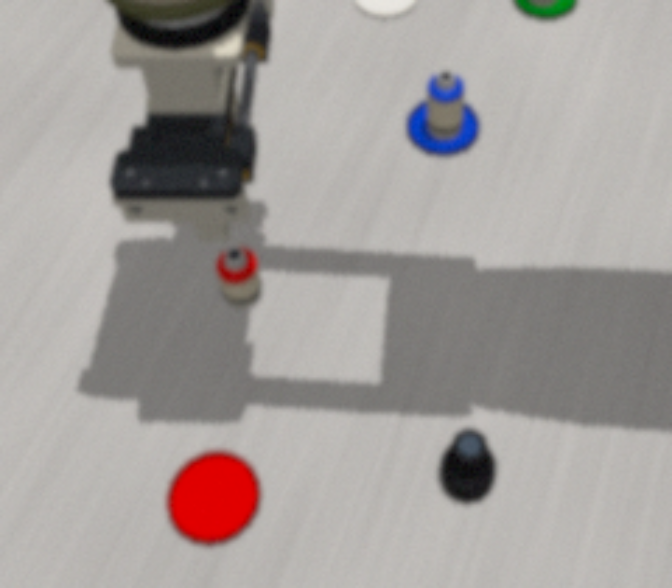

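Red (crop 238,275) is still standing below the gripper. I'll go down and grip.

Request:
arm_command:
  moves:
    - [[0,0,0.01,0,0.7],[0,0,0.03,0,0.7],[0,0,0.05,0,0.7],[0,0,0.07,0,0.7],[0,0,0.09,0,0.7],[0,0,0.105,0,0.7],[0,0,0.112,0,0.7],[0,0,0.115,0,0.7],[0,0,0.115,0,0.6],[0,0,0.115,0,0.5],[0,0,0.115,0,0.42],[0,0,0.115,0,0.38],[0,0,0.115,0,0.34],[0,0,0.115,0,0.3],[0,0,0.115,0,0.2],[0,0,0.115,0,0.1],[0,0,0.115,0,0],[0,0,0.115,0,0]]
  force: 20

```text
time: 32.1
tcp_pos: [589.7, 221.4, 35.4]
tcp_rot: [0.987, 0.164, 0.0, -0.0]
contact_force: [-2.1, 0.7, 3.5]
grip_width: 0.315
```

```bash
python3 -c "
from h import *
d((542,370,145),(542,370,38))"
```

```text
t 32.1 [589.7 221.4  35.4] f [-2.1  0.7  3.5] w 0.315 xang 18.85 tilt 0.02
(542, 370, 145) -> 0.0029 -0.1561 -0.1096
(542, 370, 38) -> 0.0029 -0.1561 -0.0026
```

It's gripped with a width of 29.3 mm at z 35.4, so touchdown should be at about 38.4.

Request:
arm_command:
  moves:
    - [[0,0,-0.005,0,0],[0,0,-0.015,0,0],[0,0,-0.03,0,0],[0,0,-0.05,0,0],[0,0,-0.07,0,0],[0,0,-0.09,0,0],[0,-0.004,-0.105,0,0],[0,-0.015,-0.11,0,0],[0.001,-0.032,-0.11,0,0],[0.001,-0.053,-0.11,0,0],[0.002,-0.075,-0.11,0,0],[0.002,-0.097,-0.11,0,0],[0.002,-0.118,-0.11,0,0],[0.003,-0.137,-0.11,0,0],[0.003,-0.15,-0.11,0,0],[0.003,-0.156,-0.11,0,0],[0.003,-0.156,-0.11,0,0],[0.003,-0.156,-0.11,0,0]]

```text
time: 33.9
tcp_pos: [542.2, 369.3, 145.0]
tcp_rot: [0.987, 0.164, -0.0, 0.0]
contact_force: [0.7, -1.3, -2.3]
grip_width: 0.316
```

```bash
python3 -c "
from h import *
d((542,370,38.4))
s=ctrl.snapshot('side');cv2.imwrite('pics/s12.png',cv2.resize(s['color'][180:400,180:420,::-1],None,fx=2.7,fy=2.7))"
```

```text
t 33.9 [542.2 369.3 145. ] f [ 0.7 -1.3 -2.3] w 0.316 xang 18.82 tilt 0.03
(542, 370, 38.4) -> 0.0000 -0.0007 0.1066
```

View pics/s12.png

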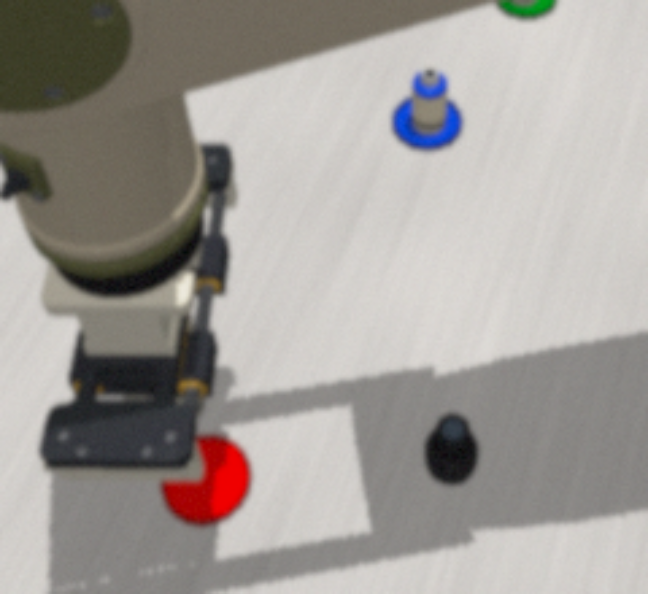

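The gripper is over the red dish (crop 205,480), well clear of the eyepiece. I'll lower it.

Request:
arm_command:
  moves:
    - [[0,0,0.01,0,0],[0,0,0.025,0,0],[0,0,0.04,0,0],[0,0,0.055,0,0],[0,0,0.07,0,0],[0,0,0.08,0,0],[0,0,0.087,0,0],[0,0,0.093,0,0],[0,0,0.097,0,0],[0,0,0.1,0,0],[0,0,0.102,0,0],[0,0,0.103,0,0],[0,0,0.104,0,0],[0,0,0.1045,0,0],[0,0,0.105,0,0],[0,0,0.1055,0,0],[0,0,0.106,0,0],[0,0,0.106,0,0],[0,0,0.106,0,0]]

```text
time: 35.85
tcp_pos: [542.0, 369.8, 39.1]
tcp_rot: [0.987, 0.164, -0.0, 0.0]
contact_force: [-0.1, 0.3, -1.4]
grip_width: 0.32
```

Request:
arm_command:
  moves:
    - [[0,0,0.0005,0,0],[0,0,0.0005,0,0],[0,0,0.001,0,0],[0,0,0.001,0,0],[0,0,0.001,0,0]]

```text
time: 36.35
tcp_pos: [542.1, 369.9, 38.4]
tcp_rot: [0.987, 0.164, 0.0, -0.0]
contact_force: [-0.6, -1.5, 1.9]
grip_width: 0.319
```

Request:
arm_command:
  moves:
    - [[0,0,0,0,0.33],[0,0,0,0,0.35],[0,0,0,0,0.4],[0,0,0,0,0.48],[0,0,0,0,0.56],[0,0,0,0,0.65],[0,0,0,0,0.7],[0,0,-0.005,0,0.7],[0,0,-0.015,0,0.7],[0,0,-0.03,0,0.7],[0,0,-0.05,0,0.7],[0,0,-0.07,0,0.7],[0,0,-0.09,0,0.7],[0,0,-0.11,0,0.7],[0,0,-0.13,0,0.7],[-0.02,0,-0.15,0,0.7],[-0.04,0,-0.17,0,0.7],[-0.06,0,-0.18,0,0.7],[-0.08,0,-0.18,0,0.7],[-0.09,0,-0.18,0,0.7]]

```text
time: 38.35
tcp_pos: [456.3, 340.8, 220.5]
tcp_rot: [0.986, 0.164, 0.001, -0.001]
contact_force: [0.1, 0.5, 0.5]
grip_width: 0.7
```

Request:
arm_command:
  moves:
    - [[-0.02,0,0,0,0.7],[-0.04,0,0,0,0.7],[-0.06,0,0,0,0.7],[-0.07,0,0,0,0.7],[-0.07,0,0,0,0.7],[-0.07,0,0,0,0.7]]

```text
time: 38.95
tcp_pos: [391.2, 318.4, 218.6]
tcp_rot: [0.987, 0.164, 0.001, -0.0]
contact_force: [0.2, 0.0, 0.0]
grip_width: 0.698
```

```bash
python3 - <<'E'
from h import *
d()
S={n:ctrl.snapshot(n) for n in("top","side")}
a=cv2.resize(S['top']['color'][120:280,160:480,::-1],(800,400),interpolation=cv2.INTER_CUBIC)
cv2.imwrite('pics/tf.png',a);cv2.imwrite('pics/sf.png',S['side']['color'][:,:,::-1])
for col,p in dict(red=(542,370),yellow=(598,-221),green=(457,-161),blue=(498,21)).items():
    for n in S: print(col,n,'case',proj(S[n],(*p,5)),'nose top',proj(S[n],(*p,H[col]+3)))
# eyepieces before/after
for f in('top',):
    b=cv2.imread('pics/top0.png');c=S['top']['color'][:,:,::-1]
    for (u,v) in((218,252),(452,207)):
        w=lambda i:cv2.moments(cv2.inRange(i[v-12:v+13,u-12:u+13],(0,0,0),(60,60,60)),True)
        for i in(b,c): m=w(np.ascontiguousarray(i));print((u,v),m['m00'],m['m10']/m['m00'],m['m01']/m['m00'])
E
```

```text
t 39.0 [391.2 318.4 218.6] f [0.2 0.  0. ] w 0.698 xang 18.84 tilt 0.06
red top case [195.7 202.5] nose top [190.6 200.5]
red side case [256.  356.7] nose top [252.2 344.9]
yellow top case [388.9 179.5] nose top [391.9 176.3]
yellow side case [330.2 152.3] nose top [330.2 136.8]
green top case [371.2 226. ] nose top [373.7 224.8]
green side case [374.1 177.5] nose top [375.8 160.7]
blue top case [310.6 214. ] nose top [310.1 212.1]
blue side case [337.5 224.3] nose top [337.9 206.5]
(218, 252) 104.0 12.038461538461538 12.01923076923077
(218, 252) 281.0 7.501779359430605 9.1067615658363
(452, 207) 115.0 10.513043478260869 12.165217391304347
(452, 207) 115.0 10.513043478260869 12.165217391304347
```

View pics/tf.png

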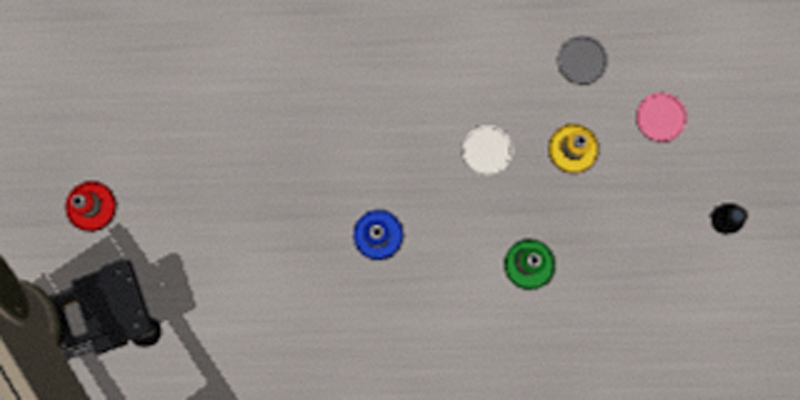

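View pics/sf.png

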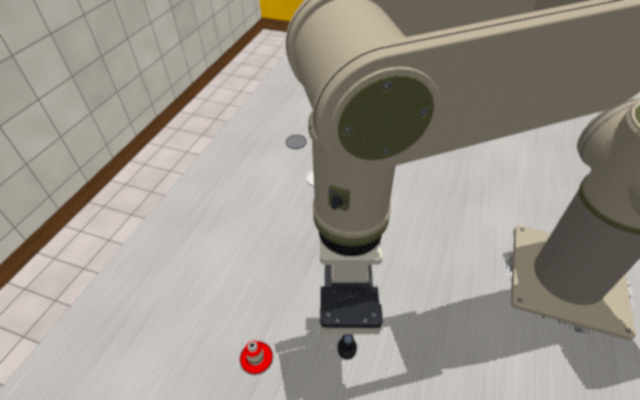

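All four objectives stand lens up, centred in their dishes, and their noses are at the predicted pixels. Eyepiece B hasn't moved. Eyepiece A is partly hidden from above, but the side view shows it at (347,346), where it was at the start. The arm is clear, about 196 mm up.

```bash
python3 -c "
from rig import ctrl
print(ctrl.hand_in())"
```

```text
the job is handed in; nothing more can be done
None
```

All four objectives are standing upright, lens up, in the case base of their own colour. I handed the job in at about 39 s of the 102 s allowed. I moved them in the order blue, green, yellow, red, and each touched down at low speed with no more than about 5 N of contact force.

**Last checks:** In the final top view, all four objectives stood near the middle of their dishes, with the lens ends where they should appear. The gripper was open and clear, with its fingertips about 196 mm above the bench.

**Eyepieces:** Eyepiece B's pixels are unchanged. The before-and-after top-view check failed for eyepiece A because the gripper partly hid it. The side view shows it upright where it started, and nothing went near it at bench height.

**Disagreement:** The two cameras placed the cases about 2 mm apart, which is within the stated calibration, so I used positions between the two.

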